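# Seat the housing in the test fixture and give the two-button start

### The arm

A 6-joint arm with a two-finger parallel gripper is mounted at the origin on the work surface. World frame = base frame: x ahead of the robot, y to its left, z up, the work surface at z = 0. Lengths are in m, angles in degrees, forces in N, time in s.
With the tool pointing down it reaches from about 0.25 to 0.725 m from the base axis. Payload 9.7 kg.
Tool frame: the origin (TCP) lies on the centre line of the jaws, within the pads' length; the fingertips stand 19 mm ahead of it and the grasp point (between the pads) is the TCP; z points along the fingers, y is the direction in which the jaws open and shut (so a half turn about z gives the same grasp; the last joint's range is limited). The gripper opens to 85 mm and grips with 20 to 120 N. Pads are 22 mm wide; open, the fingers measure 114 mm over their backs; the gripper's body (76 mm by 85 mm) begins 54 mm behind the grasp point. The pads swing forward as they close: fully open they stand 13 mm farther back than shut.
Start: joints at [0, 4.979, 10.078, 95.1, 0, 90], TCP at [0.55, -0, 0.25] pointing down, gripper open.
Joint ranges: [-179.16, 179.16], [-48.56, 103.87], [-65.8, 70.77], [-126.05, 130.52], [-82.76, 87.17], [-180, 180]. Speed limits (degrees/s): [127.2, 127.2, 147.25, 180, 180, 180].

### API

Orientations are given as [roll, pitch, yaw] about the fixed x, y, z axes, in that order (R = Rz(yaw) Ry(pitch) Rx(roll)).
In Python, from workcell import bot, viewer, job gives the robot as it stands.
- The arm moves only by the tool play_rows, never from a script. Its argument "commands" is a list of rows, each an object of numbers: "tx", "ty", "tz": the shift along the tool's x, y, z in cm; "ax", "ay", "az": the turn, a rotation vector about the tool's x, y, z in rad. A call has 1 to 20 rows; each row is the pose to reach, as a shift and turn from the pose commanded when the call began, along the tool's axes at that moment; what a row does not reach only later rows make up. A row lasts 1/10 s, in which the tool goes at most 50 mm and 8.59 degrees, less where a joint would pass 70% of its speed; a pose out of reach is approached as far as the arm can. A call with a gripper value outside its range is refused whole. "grip" is the finger opening in cm, from 0 to 8.54, set as the call begins (left out, the last holds). The fingers move at their own pace and stop on an object; "newtons" is the grip in N (left out, the last holds). Time passes only in rows, so rows that repeat a pose let the fingers close. It gives the time, the measured TCP pose, the force and the opening at its end, in the units of the state.
- bot.get_obs(): the state, without advancing time (a new reading comes with each control period).
- viewer.camera(name): name is "scene" or "side" or "wrist"; returns a dict with "pixels" (400x640x3 uint8, red, green, blue), "depth" (400x640 float32, m along the optical axis (not along the pixel's ray), 0 where there is no reading), "fx", "fy", "cx", "cy" (pixels), "rvec" (rotation vector, rad) and "tvec" (3), from world to camera coordinates, as OpenCV has them; the wrist camera has in their place "tool_from_camera" (4x4, takes a point from camera to tool coordinates, whose origin is the TCP and whose axes are the flange's). Camera axes: x right, y down, z forward; pixel columns grow to the right and rows downward; lengths in m; the calibration is good to about 2 mm. A picture is of the moment at which its call begins: read the wrist's pose just before it.
- job.job_done(): hands the job in, once; it reports no verdict.
The state is a dict: "time": time; "q": joint angles; "qd": joint speeds; "joint_efforts": joint torques, N m; "ee_pos": TCP position; "tcp_rot": TCP orientation; "wrist_force": force on the tool from outside, world axes, zero at the start; "torque": the same for the moment, N m; "opening": finger opening in m.
Only numpy, scipy, OpenCV 4.12 (cv2) and the standard library are available. Lean on these libraries where they do the work, as an engineer would, in place of code of your own. Each camera call takes 0.05 s, during which the arm holds its last target.

### The job

Start a test cycle: with the fingertips, push the aluminium housing that lies in the test fixture's channel along it until it sits fully home against the end stop, without lifting it. Then press the two small start buttons on the control box together, one fingertip on each, hold both fully down for at least two seconds and let them come up again. Leave the large mushroom stop button and the other things on the bench alone.

Things in the scene. Friction and masses are not known exactly. Their poses are not given: they have to be found in the camera images.
- fixture: Test fixture, fixed at a varying place and yaw: dark steel plate 220 x 100 x 12 mm (x = -120 to +100 mm), a channel along its x axis and a grey head (84 mm wide, gauge on top, about 86 mm high) at its +x end. Origin on the bench on the channel's centre line; +x is the push direction. The plate's top, 12 mm above the bench, is the channel's floor.
- stop_face (a point): Point on the end stop's upright face (the head's -x side), on the channel's centre line, 50 mm along +x from the fixture's origin, 32 mm above the bench. Axes: x the push direction, z up. The housing is home when its front face touches it (its centre 30 mm short of it). The channel's side rails end here: 160 mm long, 49 mm apart, tops 28 mm above the bench.
- housing_center (a point): Centre, 32 mm above the bench, of the loose aluminium housing in the channel: 60 mm long (x, along the channel), 46 wide, 40 high, top face at 52 mm, a black round cap (28 mm across, 12 high) on it; 0.14 to 0.28 kg, up to 6 N to slide. It starts 50 to 90 mm short of home. Push on its rear (-x) face, 30 mm behind this point, above the rails: 28 to 52 mm above the bench.
- start_mid (a point): Point midway between the tops of the two start buttons when up, 84 mm above the bench, on a fixed grey control box (140 x 140 x 60 mm) that stands at a varying yaw left or right of the fixture. Its y axis runs through the two buttons, x points to the stop button, z up. The box's centre is 28 mm along +x from here.
- start_left (a joint): Travel in m (0 up, 0.008 fully down) of the start button 30 mm along +y from start_mid: a black cap 22 mm across in a steel collar 38 mm across; cap top 84 mm above the bench when up, 76 mm fully down, 4 mm above its collar. It goes straight down and springs back: about 1.2 N to start it, 4 N to bottom it.
- start_right (a joint): The same for the like start button 30 mm along -y from start_mid.
- stop (a joint): Travel of the stop button, in m (0 up, 0.005 down): a black mushroom head 40 mm across on a steel collar, its centre 68 mm along +x from start_mid, its top 86 mm above the bench. Not to be pressed.
- parts_tray: Fixed open grey tray of screws and washers, 120 x 160 x 35 mm, on the other side of the fixture from the control box. Origin under its centre.
- spare_center (a point): Centre of a second, loose housing of the same shape (60 x 46 x 40 mm) standing on the bench beyond the fixture, not in the channel. Not to be moved.
- oil_bottle: Loose small bottle, 44 mm across and 90 mm high. Origin under its centre. Not to be moved.
- tape: Loose roll of tape lying flat, 70 mm across, 24 mm high. Not to be moved.
- driver: Loose screwdriver lying on the bench beyond the fixture. Not to be moved.
- spanner: Loose spanner lying on the bench. Not to be moved.
- bush: Loose brass flanged bush, 32 mm across, 28 mm high. Origin under its centre. Not to be moved.
- collar: Loose steel disc, 30 mm across, 20 mm high. Origin under its centre. Not to be moved.
Things that resemble listed ones, but are neither listed nor needed, are in the scene too. Leave any pink look-alike of the fixture alone.

How it is judged (in metres and radians):
On the way, in this order (a step that is already met when the one before it is completed fails the run):
1. the housing is home against the end stop (x of housing_center in the frame of stop_face above -0.034 m), for 0.2 s.
2. both start buttons are held down together for two seconds (value of joint each of start_left, start_right above 0.006 m and x of housing_center in the frame of stop_face above -0.034 m), for 2 s.
At the end, for the whole second after the job is handed in: The housing lies flat and at rest in the channel within 4 mm of the end stop, both start buttons are up again (within 1 mm) after having been held at least 6 mm down together for 2 s, and the stop button is up (x of housing_center in the frame of stop_face above -0.034 m and z of housing_center in the frame of stop_face below 0.004 m and angle between housing_center's own z axis and vertical below 0.1 rad and linear speed of housing below 0.02 m/s and value of joint each of start_left, start_right, stop below 0.001 m); the robot touches nothing.
It fails at once if the housing is lifted or tipped (raised 8 mm or tilted 0.25 rad) (z of housing_center in the frame of stop_face above 0.008 m or angle between housing_center's own z axis and vertical above 0.25 rad).
It fails at once if a start button is pressed (over 4 mm) before the housing is home (not (x of housing_center in the frame of stop_face above -0.034 m) and value of joint any of start_left, start_right above 0.004 m).
It fails at once if one start button is pressed without the other (one over 6 mm down, the other under 2 mm) ((value of joint start_left above 0.006 m and value of joint start_right below 0.002 m) or (value of joint start_right above 0.006 m and value of joint start_left below 0.002 m)).
It fails at once if the stop button is pressed (over 2 mm) (value of joint stop above 0.002 m).
It fails at once if another loose thing on the bench is moved (over 30 mm) (distance of any of spare_center, oil_bottle, tape, driver, spanner, bush, collar from where it was at the start of the episode above 0.03 m).
It also fails if it takes over 53 s, if anything falls off the work surface, if the arm or the gripper's body presses on something with over 40 N, if the wrist force passes 120 N, or if a joint passes its speed limit or range.

## Working session

There is one attempt and no reset: what is moved stays moved. The work goes in short steps, Python scripts to look and compute and a tool call to move; the robot and the scene stay as the last step left them, time stands still between calls to the robot, and variables do not carry over. Pictures are saved under pics/ and viewed, and the job is handed in when it is done.

Besides the shell and the picture viewer there is one more tool, called after ">>>" in YAML: its name, and indented under it one key for each argument. play_rows: Moves the arm, as the interface text tells. Its arguments: {"type":"object","properties":{"commands":{"type":"array"},"grip":{"type":"number"},"newtons":{"type":"number"}},"required":["commands"]}

```bash
mkdir -p pics
cat > h.py <<'E'
import numpy as np, cv2
from workcell import bot, viewer, job
from scipy.spatial.transform import Rotation as R
def snap(n,f):
    o=bot.get_obs(); c=viewer.camera(n); cv2.imwrite('pics/%s.png'%f,c['pixels'][:,:,::-1]); 
    if n=='wrist':
        T=np.eye(4);T[:3,3]=o['ee_pos'];T[:3,:3]=R.from_euler('xyz',o['tcp_rot'],degrees=True).as_matrix()
        c['w']=T@c['tool_from_camera']
    else:
        Rm=cv2.Rodrigues(np.array(c['rvec']))[0];M=np.eye(4);M[:3,:3]=Rm.T;M[:3,3]=-Rm.T@np.ravel(c['tvec']);c['w']=M
    np.savez('pics/%s.npz'%f,**c)
    return c
def ray(c,u,v):
    d=c['w'][:3,:3]@np.array([(u-c['cx'])/c['fx'],(v-c['cy'])/c['fy'],1]);return c['w'][:3,3],d
def onz(c,u,v,z):
    o,d=ray(c,u,v);return o+d*(z-o[2])/d[2]
def dep(c,u,v):
    o,d=ray(c,u,v);return o+d*c['depth'][int(v),int(u)]
def proj(c,p):
    q=np.linalg.inv(c['w'])@np.r_[p,1];return q[0]/q[2]*c['fx']+c['cx'],q[1]/q[2]*c['fy']+c['cy']
E
python3 - <<'E'
from h import *
print(bot.get_obs())
for n in ('scene','side','wrist'):
    c=snap(n,n+'0'); print(n,c['w'].round(3).tolist(),c['fx'])
E
```

```text
{'time': 0.0, 'q': array([ 6.42749050e-05,  5.01263005e+00,  1.00340730e+01,  9.51007276e+01,
       -8.85132368e-04,  9.00027425e+01]), 'qd': array([-0.13284667,  0.05454367,  0.05130482,  0.05968094,  0.05612372,
       -0.0404842 ]), 'joint_efforts': array([ 7.68234549e-04, -5.20392072e+01,  4.64802504e+01,  1.63646933e-02,
        2.23589603e-05, -6.77332673e-05]), 'ee_pos': array([ 5.49787685e-01, -3.49253750e-06,  2.49564971e-01]), 'tcp_rot': array([-1.79920715e+02,  8.88926496e-04,  8.99973230e+01]), 'wrist_force': array([-0.34344138,  0.19598831,  0.2806815 ]), 'torque': array([-0.01185252,  0.02357371, -0.00387537]), 'opening': 0.08521826783852222}
scene [[-0.768, 0.556, -0.317, 0.894], [0.64, 0.655, -0.402, 0.426], [-0.016, -0.511, -0.859, 0.957], [0.0, 0.0, 0.0, 1.0]] 385.5018870161483
side [[0.971, -0.178, 0.157, 0.388], [-0.237, -0.679, 0.695, -0.636], [-0.017, -0.713, -0.701, 0.718], [0.0, 0.0, 0.0, 1.0]] 393.6489841843941
wrist [[1.0, -0.0, -0.001, 0.551], [-0.001, -0.966, -0.257, 0.065], [-0.001, 0.257, -0.966, 0.373], [0.0, 0.0, 0.0, 1.0]] 297.12334624404235
```

View pics/scene0.png

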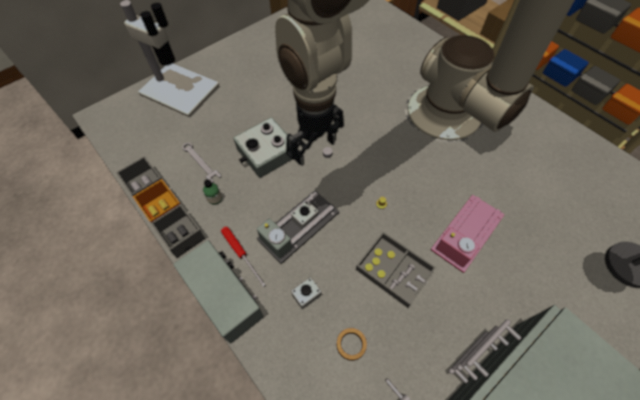

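View pics/side0.png

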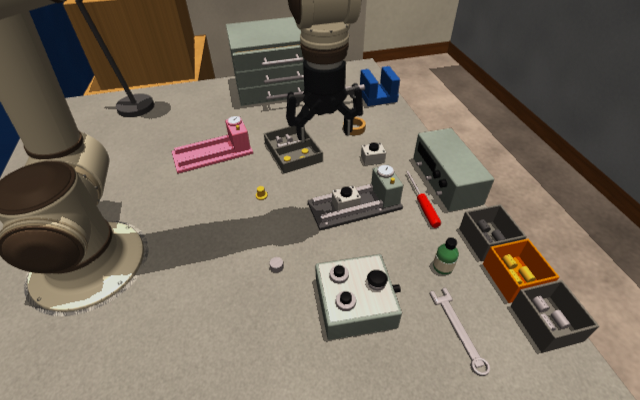

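View pics/wrist0.png

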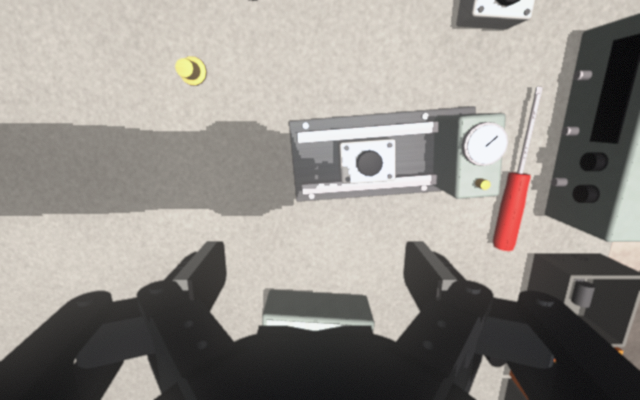

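The wrist view shows the housing cap at about (369,163), the head at (481,150) and the pushing direction to the right. The side view shows the start caps at about (339,272) and (346,299), with the stop at (376,280). I'll enlarge both for accurate pixels.

Run:
```python
import cv2
a=cv2.imread('pics/wrist0.png')[90:220,270:530];cv2.imwrite('pics/wc.png',cv2.resize(a,None,fx=3,fy=3,interpolation=2))
a=cv2.imread('pics/side0.png')[245:345,305:415];cv2.imwrite('pics/sc.png',cv2.resize(a,None,fx=6,fy=6,interpolation=2)[:600])
a=cv2.imread('pics/scene0.png')[110:180,225:315];cv2.imwrite('pics/cc.png',cv2.resize(a,None,fx=8,fy=8,interpolation=2))
```

```text
(no output)
```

View pics/wc.png

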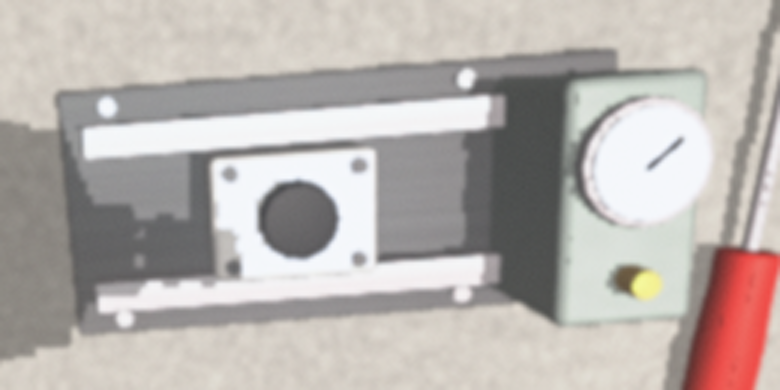

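View pics/sc.png

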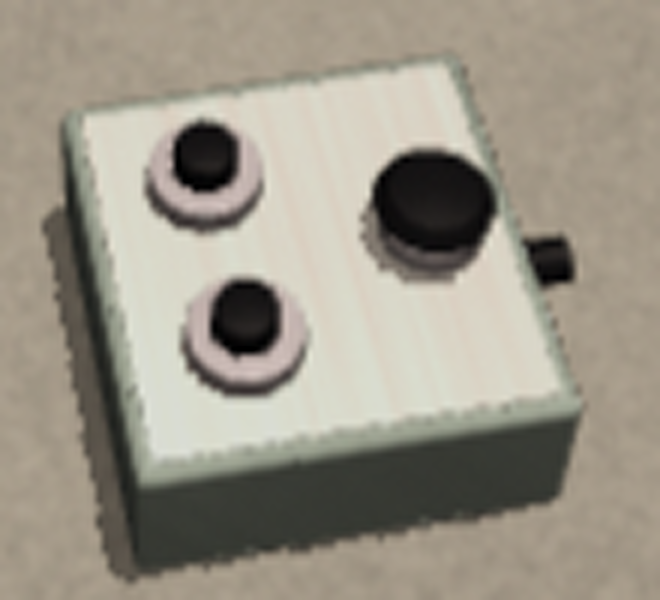

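View pics/cc.png

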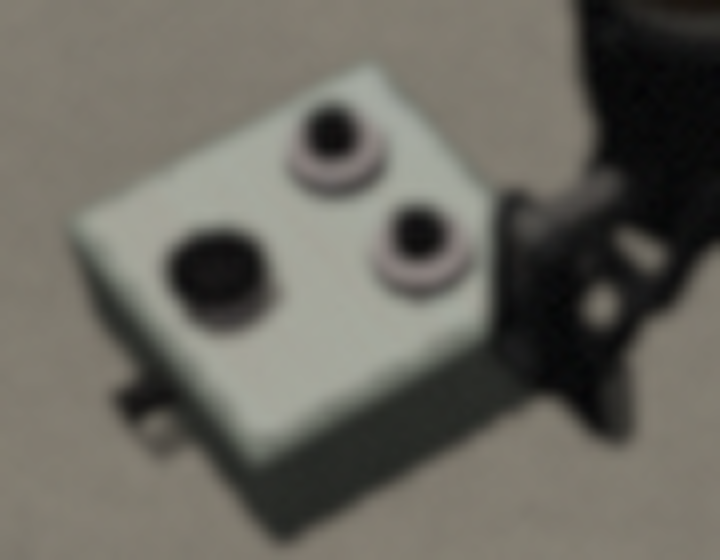

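Run:
```python
from h import *
w=dict(np.load('pics/wrist0.npz'));s=dict(np.load('pics/side0.npz'));c=dict(np.load('pics/scene0.npz'))
W=lambda u,v,z:onz(w,270+u/3-.3,90+v/3-.3,z)
S=lambda u,v,z:onz(s,305+u/6-.4,245+v/6-.4,z)
C=lambda u,v,z:onz(c,225+u/8-.4,110+v/8-.4,z)
f=lambda *a:print(np.round(a,4).tolist())
H=[W(*p,.052) for p in [(211,157),(376,148),(380,270),(218,278)]];
print('housing');[f(*h) for h in H];f(*np.mean(H,0)); f(*W(298,220,.064))
print('rails');[f(*W(*p,.028)) for p in [(85,159),(490,122),(98,288),(485,255),(83,127),(488,97),(99,313),(485,283)]]
print('head');[f(*W(*p,.086)) for p in [(567,83),(706,72),(686,316),(557,325)]]
print('plate');[f(*W(*p,.012)) for p in [(58,93),(615,50),(80,333)]]
for n,F,P in (('side',S,[(206,150,.084),(247,305,.084),(434,195,.086),(80,115,.06),(455,65,.06),(575,405,.06),(145,478,.06)]),('scene',C,[(334,130,.084),(418,229,.084),(217,265,.086),(75,222,.06),(375,68,.06),(495,192,.06),(262,460,.06)])):
    print(n);[f(*F(*p)) for p in P]
```

```text
housing
[0.5776, 0.0401, 0.052]
[0.636, 0.0432, 0.052]
[0.6405, -0.0009, 0.052]
[0.5811, -0.0039, 0.052]
[0.6088, 0.0196, 0.052]
[0.6073, 0.0193, 0.064]
rails
[0.5314, 0.0375, 0.028]
[0.6848, 0.0512, 0.028]
[0.5358, -0.0131, 0.028]
[0.688, 0.0002, 0.028]
[0.5309, 0.0494, 0.028]
[0.6831, 0.0604, 0.028]
[0.5361, -0.0233, 0.028]
[0.6891, -0.0111, 0.028]
head
[0.685, 0.0654, 0.086]
[0.7277, 0.0687, 0.086]
[0.7338, -0.0095, 0.086]
[0.6913, -0.0126, 0.086]
plate
[0.5203, 0.0617, 0.012]
[0.7367, 0.0778, 0.012]
[0.5274, -0.0361, 0.012]
side
[0.5234, -0.2129, 0.084]
[0.5199, -0.2705, 0.084]
[0.5878, -0.2484, 0.086]
[0.4911, -0.1727, 0.06]
[0.621, -0.1844, 0.06]
[0.6118, -0.3145, 0.06]
[0.4786, -0.3055, 0.06]
scene
[0.5207, -0.2661, 0.084]
[0.5253, -0.208, 0.084]
[0.5913, -0.2404, 0.086]
[0.6111, -0.3119, 0.06]
[0.4797, -0.3002, 0.06]
[0.4823, -0.2208, 0.06]
[0.6211, -0.1771, 0.06]
```

Estimates: fixture yaw is about 4.5°, the housing centre is near (0.608, 0.0195) and the end stop is near x=0.688. Button midpoint is about (0.522, -0.239) with box yaw around -4.5°. First I'll close the gripper and turn it above the channel behind the housing.

>>> play_rows:
  commands:
    - {"tx": 1.4, "ty": -1.0, "tz": 10, "az": 0.15}
    - {"tx": 1.4, "ty": -1.0, "tz": 10, "az": 0.3}
    - {"tx": 1.4, "ty": -1.0, "tz": 10, "az": 0.45}
    - {"tx": 1.4, "ty": -1.0, "tz": 10, "az": 0.6}
    - {"tx": 1.4, "ty": -1.0, "tz": 10, "az": 0.75}
    - {"tx": 1.4, "ty": -1.0, "tz": 10, "az": 0.9}
    - {"tx": 1.4, "ty": -1.0, "tz": 10, "az": 1.05}
    - {"tx": 1.4, "ty": -1.0, "tz": 10, "az": 1.2}
    - {"tx": 1.4, "ty": -1.0, "tz": 10, "az": 1.35}
    - {"tx": 1.4, "ty": -1.0, "tz": 10, "az": 1.49}
    - {"tx": 1.4, "ty": -1.0, "tz": 10, "az": 1.49}
    - {"tx": 1.4, "ty": -1.0, "tz": 10, "az": 1.49}
    - {"tx": 1.4, "ty": -1.0, "tz": 10, "az": 1.49}
  grip: 0

```text
invalid input at $.commands[0]: expected keys tx, ty, tz, ax, ay, az
```

Run:
```python
from h import *
c=snap('wrist','w1');o=bot.get_obs();print(o['time'],o['ee_pos'],o['tcp_rot'],o['opening'],o['wrist_force'])
```

```text
0.2 [5.49887881e-01 2.48985273e-05 2.49845981e-01] [-1.79952542e+02 -2.94280939e-04  9.00019193e+01] 0.08557476471336459 [ 0.2723931   0.38795717 -0.15931229]
```

View pics/w1.png

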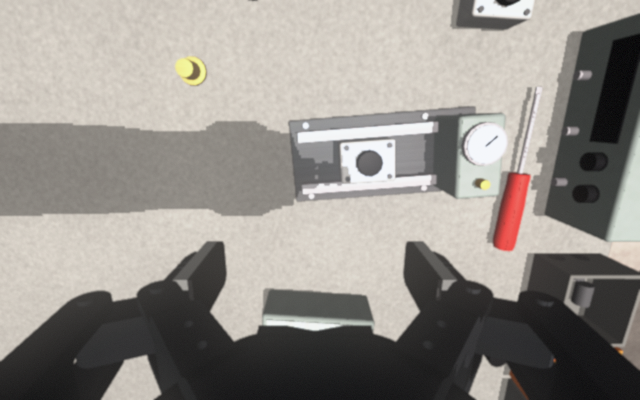

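The view hasn't changed, because the call was refused: all six keys are needed.

>>> play_rows:
  commands:
    - {"tx": 1.4, "ty": -1.0, "tz": 10, "ax": 0, "ay": 0, "az": 0.15}
    - {"tx": 1.4, "ty": -1.0, "tz": 10, "ax": 0, "ay": 0, "az": 0.3}
    - {"tx": 1.4, "ty": -1.0, "tz": 10, "ax": 0, "ay": 0, "az": 0.45}
    - {"tx": 1.4, "ty": -1.0, "tz": 10, "ax": 0, "ay": 0, "az": 0.6}
    - {"tx": 1.4, "ty": -1.0, "tz": 10, "ax": 0, "ay": 0, "az": 0.75}
    - {"tx": 1.4, "ty": -1.0, "tz": 10, "ax": 0, "ay": 0, "az": 0.9}
    - {"tx": 1.4, "ty": -1.0, "tz": 10, "ax": 0, "ay": 0, "az": 1.05}
    - {"tx": 1.4, "ty": -1.0, "tz": 10, "ax": 0, "ay": 0, "az": 1.2}
    - {"tx": 1.4, "ty": -1.0, "tz": 10, "ax": 0, "ay": 0, "az": 1.35}
    - {"tx": 1.4, "ty": -1.0, "tz": 10, "ax": 0, "ay": 0, "az": 1.49}
    - {"tx": 1.4, "ty": -1.0, "tz": 10, "ax": 0, "ay": 0, "az": 1.49}
    - {"tx": 1.4, "ty": -1.0, "tz": 10, "ax": 0, "ay": 0, "az": 1.49}
    - {"tx": 1.4, "ty": -1.0, "tz": 10, "ax": 0, "ay": 0, "az": 1.49}
  grip: 0

```text
time: 1.5
ee_pos: [0.54, 0.014, 0.1502]
tcp_rot: [-180.0, 0.0, 4.8]
wrist_force: [-0.3, 0.5, -0.2]
opening: 0.0
```

Run:
```python
from h import *
c=snap('wrist','w2');o=bot.get_obs();print(o['time'],o['ee_pos'],o['tcp_rot'],o['opening'],o['wrist_force'])
```

```text
1.55 [0.53997445 0.01397968 0.15024317] [1.79998775e+02 5.49050517e-03 4.77167809e+00] 0.00010937027764264193 [-0.57065432 -0.05133801 -0.34753836]
```

View pics/w2.png

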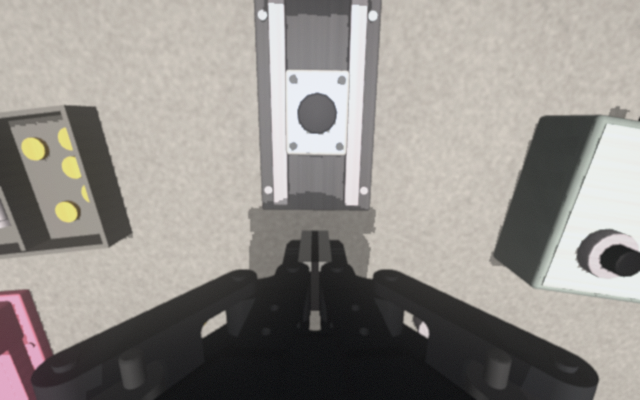

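The fingers at column 316 line up with the channel, and the housing's top corners are at (286,70), (349,70), (348,154) and (286,154).

Run:
```python
from h import *
w=dict(np.load('pics/w2.npz'));f=lambda a:print(np.round(a,4).tolist())
for p in [(286,70,.052),(349,70,.052),(348,154,.052),(286,154,.052),(317,113,.064),(263,209,.012),(367,208,.012)]: f(onz(w,*p))
for v in (130,148,180,230): 
  f(dep(w,317,v))
```

```text
[0.6356, 0.0422, 0.052]
[0.6392, -0.0014, 0.052]
[0.5814, -0.0072, 0.052]
[0.5776, 0.0388, 0.052]
[0.6086, 0.0183, 0.064]
[0.5202, 0.0604, 0.012]
[0.5292, -0.035, 0.012]
[0.5974, 0.0174, 0.0641]
[0.584, 0.0162, 0.0527]
[0.5514, 0.0131, 0.0113]
[0.5519, 0.0139, 0.1354]
```

>>> play_rows:
  commands:
    - {"tx": 0, "ty": 0, "tz": 4, "ax": 0, "ay": 0, "az": 0}
    - {"tx": 0, "ty": 0, "tz": 8, "ax": 0, "ay": 0, "az": 0}
    - {"tx": 0, "ty": 0, "tz": 10, "ax": 0, "ay": 0, "az": 0}
    - {"tx": 0.5, "ty": 0, "tz": 10.5, "ax": 0, "ay": 0, "az": 0}
    - {"tx": 1.5, "ty": 0, "tz": 10.5, "ax": 0, "ay": 0, "az": 0}
    - {"tx": 2.2, "ty": 0, "tz": 10.5, "ax": 0, "ay": 0, "az": 0}
    - {"tx": 2.6, "ty": 0, "tz": 10.5, "ax": 0, "ay": 0, "az": 0}
    - {"tx": 2.9, "ty": 0, "tz": 10.5, "ax": 0, "ay": 0, "az": 0}
    - {"tx": 3.2, "ty": 0, "tz": 10.5, "ax": 0, "ay": 0, "az": 0}
    - {"tx": 3.5, "ty": 0, "tz": 10.5, "ax": 0, "ay": 0, "az": 0}
    - {"tx": 3.8, "ty": 0, "tz": 10.5, "ax": 0, "ay": 0, "az": 0}
    - {"tx": 4.1, "ty": 0, "tz": 10.5, "ax": 0, "ay": 0, "az": 0}
    - {"tx": 4.4, "ty": 0, "tz": 10.5, "ax": 0, "ay": 0, "az": 0}
    - {"tx": 4.7, "ty": 0, "tz": 10.5, "ax": 0, "ay": 0, "az": 0}

```text
time: 2.95
ee_pos: [0.587, 0.0178, 0.0453]
tcp_rot: [-180.0, 0.0, 4.6]
wrist_force: [-2.3, -0.8, 1.3]
opening: -0.0001
```

Run:
```python
from h import *
c=snap('wrist','w3');o=bot.get_obs();print(o['time'],o['ee_pos'],o['tcp_rot'],o['opening'],o['wrist_force'])
s=snap('side','s3');cv2.imwrite('pics/s3c.png',cv2.resize(s['pixels'][130:250,280:440,::-1],None,fx=4,fy=4,interpolation=2))
```

```text
3.0 [0.58748467 0.01786719 0.04526137] [-1.79999650e+02 -2.57469347e-02  4.63138792e+00] -5.851017923261849e-05 [-0.63188219  0.11812017 -0.30549913]
```

View pics/w3.png

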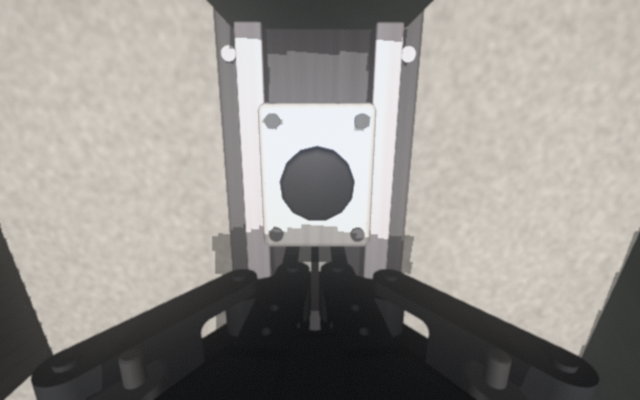

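View pics/s3c.png

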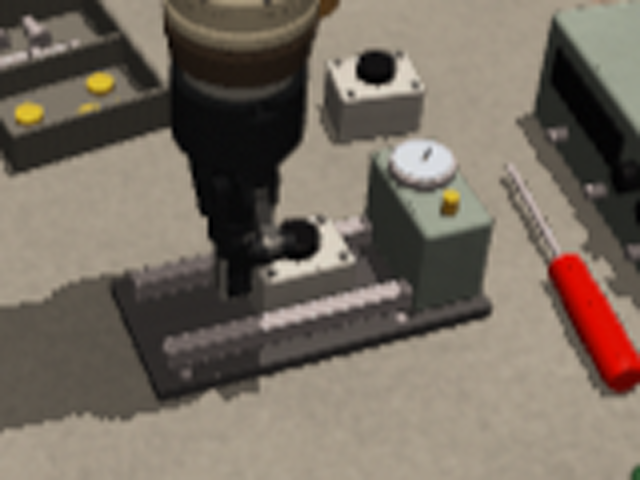

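The housing is flat, straight and moving, with its front top edge at row 103. The push force is small, so I'll measure what's left to go.

Run:
```python
from h import *
w=dict(np.load('pics/w3.npz'))
print(onz(w,318,103,.052),onz(w,318,245,.052),onz(w,317,183,.064))
```

```text
[0.658148   0.02228438 0.052     ] [0.60066343 0.01748569 0.052     ] [0.63013568 0.02041852 0.064     ]
```

>>> play_rows:
  commands:
    - {"tx": 0.3, "ty": 0, "tz": 0, "ax": 0, "ay": 0, "az": 0}
    - {"tx": 0.6, "ty": 0, "tz": 0, "ax": 0, "ay": 0, "az": 0}
    - {"tx": 0.9, "ty": 0, "tz": 0, "ax": 0, "ay": 0, "az": 0}
    - {"tx": 1.2, "ty": 0, "tz": 0, "ax": 0, "ay": 0, "az": 0}
    - {"tx": 1.5, "ty": 0, "tz": 0, "ax": 0, "ay": 0, "az": 0}
    - {"tx": 1.8, "ty": 0, "tz": 0, "ax": 0, "ay": 0, "az": 0}
    - {"tx": 2.1, "ty": 0, "tz": 0, "ax": 0, "ay": 0, "az": 0}
    - {"tx": 2.3, "ty": 0, "tz": 0, "ax": 0, "ay": 0, "az": 0}
    - {"tx": 2.4, "ty": 0, "tz": 0, "ax": 0, "ay": 0, "az": 0}
    - {"tx": 2.5, "ty": 0, "tz": 0, "ax": 0, "ay": 0, "az": 0}
    - {"tx": 2.6, "ty": 0, "tz": 0, "ax": 0, "ay": 0, "az": 0}
    - {"tx": 2.7, "ty": 0, "tz": 0, "ax": 0, "ay": 0, "az": 0}

```text
time: 4.25
ee_pos: [0.6138, 0.02, 0.0453]
tcp_rot: [180.0, 0.0, 4.6]
wrist_force: [-1.2, -0.0, -0.6]
opening: -0.0001
```

>>> play_rows:
  commands:
    - {"tx": 0.1, "ty": 0, "tz": 0, "ax": 0, "ay": 0, "az": 0}
    - {"tx": 0.2, "ty": 0, "tz": 0, "ax": 0, "ay": 0, "az": 0}

```text
time: 4.45
ee_pos: [0.6158, 0.0202, 0.0453]
tcp_rot: [180.0, -0.0, 4.6]
wrist_force: [-1.6, -0.8, -1.5]
opening: 0.0003
```

Still no contact with the stop, so I'll carry on in small steps.

>>> play_rows:
  commands:
    - {"tx": 0.1, "ty": 0, "tz": 0, "ax": 0, "ay": 0, "az": 0}
    - {"tx": 0.2, "ty": 0, "tz": 0, "ax": 0, "ay": 0, "az": 0}

```text
time: 4.65
ee_pos: [0.6178, 0.0203, 0.0453]
tcp_rot: [-180.0, -0.0, 4.6]
wrist_force: [-0.2, 0.3, -0.9]
opening: 0.0004
```

Run:
```python
from h import *
c=snap('wrist','w4');o=bot.get_obs();print(o['time'],o['ee_pos'],o['tcp_rot'],o['opening'],o['wrist_force'])
s=snap('side','s4');cv2.imwrite('pics/s4c.png',cv2.resize(s['pixels'][150:230,320:410,::-1],None,fx=7,fy=7,interpolation=2))
```

```text
4.7 [0.61797127 0.02030047 0.04531743] [ 1.79999287e+02 -1.00385155e-02  4.62753522e+00] -0.00017746207144320888 [-0.41390599  0.65415718  0.04932168]
```

View pics/w4.png

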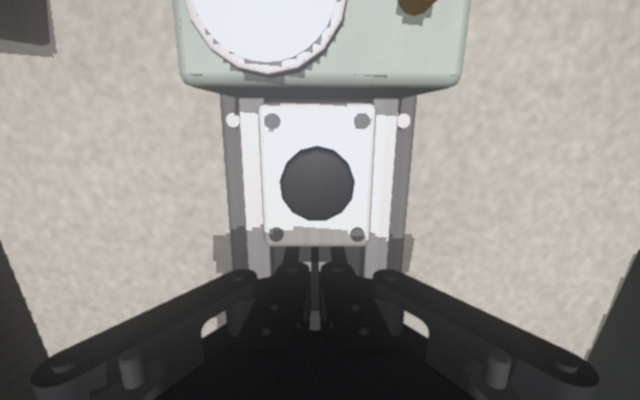

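View pics/s4c.png

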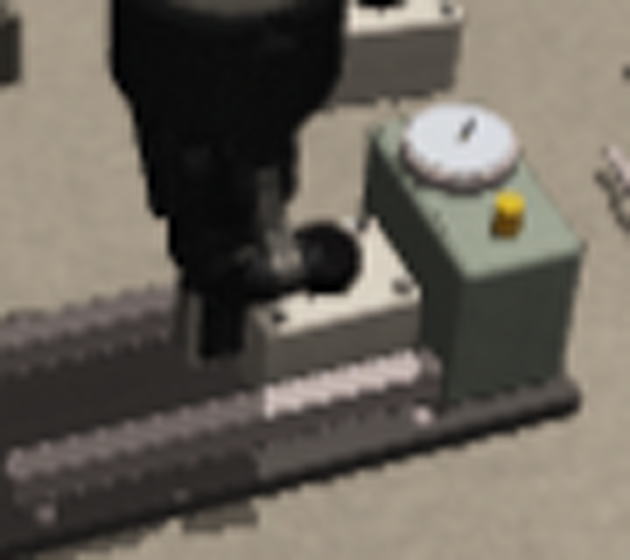

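A gap of a few mm remains (front edge at row 103, stop edge around row 95). I'll keep pushing until the force rises.

>>> play_rows:
  commands:
    - {"tx": 0.1, "ty": 0, "tz": 0, "ax": 0, "ay": 0, "az": 0}
    - {"tx": 0.2, "ty": 0, "tz": 0, "ax": 0, "ay": 0, "az": 0}

```text
time: 4.95
ee_pos: [0.6198, 0.0205, 0.0454]
tcp_rot: [-180.0, -0.0, 4.6]
wrist_force: [-1.3, -0.5, 0.6]
opening: 0.0002
```

>>> play_rows:
  commands:
    - {"tx": 0.1, "ty": 0, "tz": 0, "ax": 0, "ay": 0, "az": 0}

```text
time: 5.05
ee_pos: [0.6207, 0.0206, 0.0453]
tcp_rot: [-180.0, 0.0, 4.6]
wrist_force: [-6.7, -0.1, 2.8]
opening: -0.0003
```

>>> play_rows:
  commands:
    - {"tx": 0.1, "ty": 0, "tz": 0, "ax": 0, "ay": 0, "az": 0}

```text
time: 5.15
ee_pos: [0.6207, 0.0206, 0.0453]
tcp_rot: [-180.0, 0.1, 4.6]
wrist_force: [-11.9, -0.2, 7.3]
opening: 0.0001
```

The force rises and the TCP stops at 0.6207, which means contact with the stop. I'll hold briefly, back off straight along the channel and rise.

>>> play_rows:
  commands:
    - {"tx": 0, "ty": 0, "tz": 0, "ax": 0, "ay": 0, "az": 0}
    - {"tx": 0, "ty": 0, "tz": 0, "ax": 0, "ay": 0, "az": 0}
    - {"tx": -0.2, "ty": 0, "tz": 0, "ax": 0, "ay": 0, "az": 0}
    - {"tx": -1, "ty": 0, "tz": 0, "ax": 0, "ay": 0, "az": 0}
    - {"tx": -3, "ty": 0, "tz": -1, "ax": 0, "ay": 0, "az": 0}
    - {"tx": -5, "ty": 0, "tz": -5, "ax": 0, "ay": 0, "az": 0}
    - {"tx": -5, "ty": 0, "tz": -9, "ax": 0, "ay": 0, "az": 0}
    - {"tx": -5, "ty": 0, "tz": -12, "ax": 0, "ay": 0, "az": 0}
    - {"tx": -5, "ty": 0, "tz": -12, "ax": 0, "ay": 0, "az": 0}

```text
time: 6.05
ee_pos: [0.5733, 0.0166, 0.1705]
tcp_rot: [180.0, -0.5, 4.6]
wrist_force: [-0.3, 0.6, 0.3]
opening: -0.0002
```

Run:
```python
from h import *
c=snap('wrist','w5');o=bot.get_obs();print(o['time'],o['ee_pos'],o['tcp_rot'],o['opening'],o['wrist_force'])
```

```text
6.1 [0.57275547 0.01658975 0.1678156 ] [179.98584427  -0.27622215   4.62636586] -4.198126247722458e-05 [-0.18556039  0.13487475 -0.08173442]
```

View pics/w5.png

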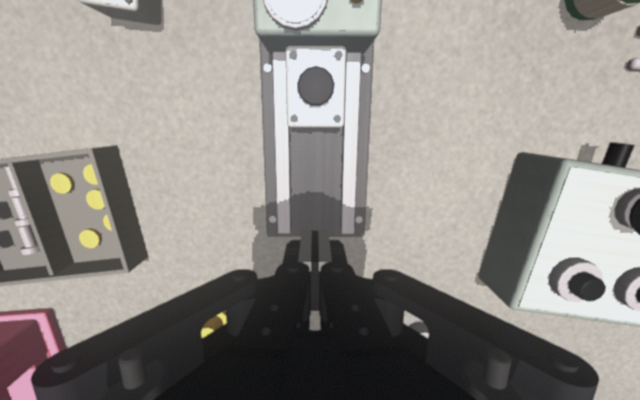

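The housing is against the head (front edge at row 46, right at the head's shadow). Next I'll hover over the control box with the fingers opened to about 46 mm.

>>> play_rows:
  commands:
    - {"tx": -13.3, "ty": 24.6, "tz": -8.5, "ax": 0, "ay": 0, "az": 0.16}
    - {"tx": -13.3, "ty": 24.6, "tz": -8.5, "ax": 0, "ay": 0, "az": 0.16}
    - {"tx": -13.3, "ty": 24.6, "tz": -8.5, "ax": 0, "ay": 0, "az": 0.16}
    - {"tx": -13.3, "ty": 24.6, "tz": -8.5, "ax": 0, "ay": 0, "az": 0.16}
    - {"tx": -13.3, "ty": 24.6, "tz": -8.5, "ax": 0, "ay": 0, "az": 0.16}
    - {"tx": -13.3, "ty": 24.6, "tz": -8.5, "ax": 0, "ay": 0, "az": 0.16}
    - {"tx": -13.3, "ty": 24.6, "tz": -8.5, "ax": 0, "ay": 0, "az": 0.16}
    - {"tx": -13.3, "ty": 24.6, "tz": -8.5, "ax": 0, "ay": 0, "az": 0.16}
    - {"tx": -13.3, "ty": 24.6, "tz": -8.5, "ax": 0, "ay": 0, "az": 0.16}
    - {"tx": -13.3, "ty": 24.6, "tz": -8.5, "ax": 0, "ay": 0, "az": 0.16}
  grip: 4.6

```text
time: 7.1
ee_pos: [0.4594, -0.2383, 0.2494]
tcp_rot: [-180.0, 0.1, -4.4]
wrist_force: [-0.0, -0.4, -0.5]
opening: 0.0462
```

Run:
```python
from h import *
c=snap('wrist','w6');o=bot.get_obs();print(o['time'],o['ee_pos'],o['tcp_rot'],o['opening'],o['wrist_force'])
s=snap('side','s6')
```

```text
7.15 [ 0.45946563 -0.23834088  0.24957483] [-1.79972650e+02  5.37935758e-02 -4.44554708e+00] 0.046150268756444277 [-0.55583476  0.51096175 -0.03116951]
```

View pics/w6.png

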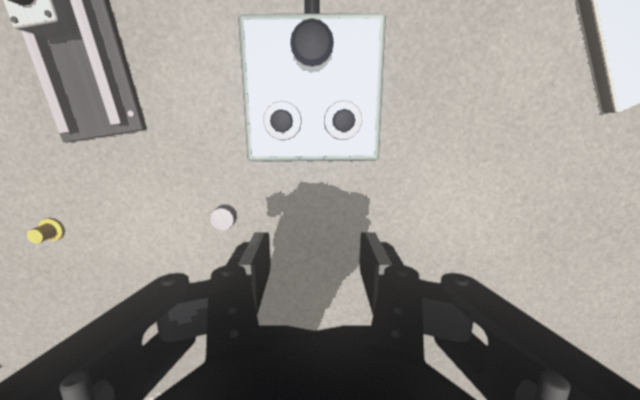

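View pics/s6.png

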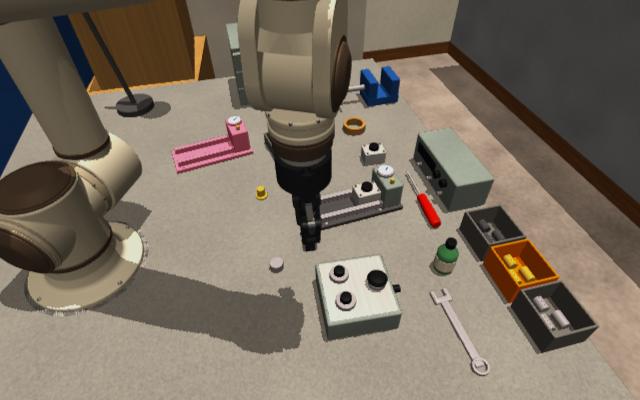

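The caps are at about (281,120) and (344,120) and the stop at (312,41). The box is square to the view and the fingertips are near row 235. I'll enlarge it to measure the caps and tips.

Run:
```python
import cv2
a=cv2.imread('pics/w6.png')
cv2.imwrite('pics/w6a.png',cv2.resize(a[85:155,240:390],None,fx=5,fy=5,interpolation=2))
cv2.imwrite('pics/w6b.png',cv2.resize(a[215:345,190:440],None,fx=3,fy=3,interpolation=2)*2)
```

```text
(no output)
```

View pics/w6a.png

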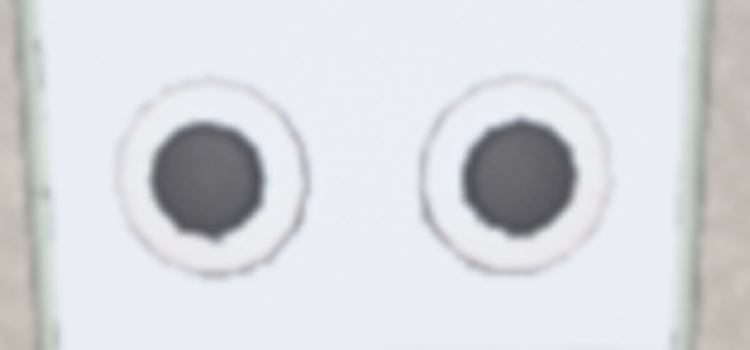

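View pics/w6b.png

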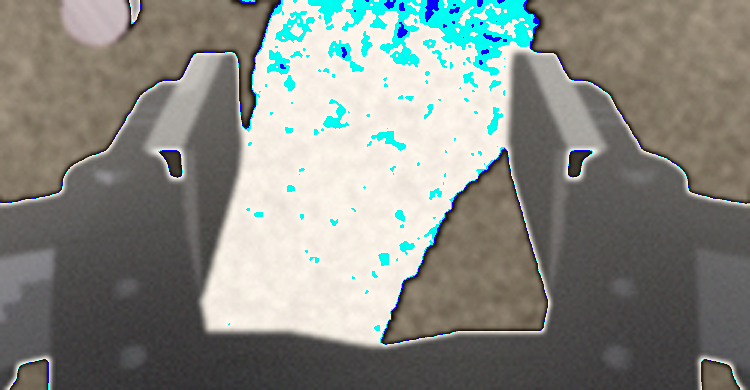

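Run:
```python
from h import *
w=dict(np.load('pics/w6.npz'));f=lambda a:print(np.round(a,4).tolist())
l=onz(w,240+207/5-.4,85+179/5-.4,.084);r=onz(w,240+520/5-.4,85+178/5-.4,.084);st=onz(w,312,41,.086)
f(l);f(r);f((l+r)/2);f(l-r);print(np.degrees(np.arctan2(-(l-r)[0],(l-r)[1])));f(st-(l+r)/2)
T=np.linalg.inv(np.array(w['tool_from_camera']))
Rt=np.array(w['tool_from_camera'])
for u,v in [(257,235),(261,235),(266,236),(364,236),(368,235),(372,235),(255,250),(370,250)]:
    d=float(w['depth'][v,u]);p=np.array([(u-w['cx'])/w['fx']*d,(v-w['cy'])/w['fy']*d,d,1]);print(u,v,(Rt@p)[:3].round(4))
```

```text
[0.5246, -0.211, 0.084]
[0.5202, -0.2698, 0.084]
[0.5224, -0.2404, 0.084]
[0.0044, 0.0588, 0.0]
-4.295832903772863
[0.0671, -0.0052, 0.002]
257 235 [ 0.0121 -0.0275  0.0078]
261 235 [ 0.0118 -0.0258  0.0085]
266 236 [ 0.0116 -0.0232  0.0077]
364 236 [0.012  0.0231 0.0068]
368 235 [0.0116 0.0253 0.009 ]
372 235 [0.0116 0.0272 0.009 ]
255 250 [ 0.0119 -0.0253 -0.0081]
370 250 [ 6.620e-02  1.000e-04 -1.235e-01]
```

The pad centres sit 25.5 mm off the axis, so I'll open to 5.4 cm to put them at 30 mm. I'll centre over (0.5224, -0.2404) and stop above the caps.

>>> play_rows:
  commands:
    - {"tx": 3.5, "ty": -0.3, "tz": 3, "ax": 0, "ay": 0, "az": 0}
    - {"tx": 6.3, "ty": -0.3, "tz": 7, "ax": 0, "ay": 0, "az": 0}
    - {"tx": 6.3, "ty": -0.3, "tz": 10, "ax": 0, "ay": 0, "az": 0}
    - {"tx": 6.3, "ty": -0.3, "tz": 12, "ax": 0, "ay": 0, "az": 0}
    - {"tx": 6.3, "ty": -0.3, "tz": 13.4, "ax": 0, "ay": 0, "az": 0}
    - {"tx": 6.3, "ty": -0.3, "tz": 13.4, "ax": 0, "ay": 0, "az": 0}
    - {"tx": 6.3, "ty": -0.3, "tz": 13.4, "ax": 0, "ay": 0, "az": 0}
  grip: 5.4

```text
time: 7.9
ee_pos: [0.5225, -0.2412, 0.1172]
tcp_rot: [180.0, -0.1, -4.5]
wrist_force: [0.3, 0.1, 1.0]
opening: 0.0541
```

Run:
```python
from h import *
c=snap('wrist','w7');o=bot.get_obs();print(o['time'],o['ee_pos'],o['tcp_rot'],o['opening'],o['wrist_force'])
s=snap('side','s7');cv2.imwrite('pics/s7c.png',cv2.resize(s['pixels'][220:340,290:430,::-1],None,fx=5,fy=5,interpolation=2))
a=c['pixels'][190:300,200:440,::-1];cv2.imwrite('pics/w7c.png',np.clip(cv2.resize(a,None,fx=3,fy=3,interpolation=2).astype(int)*2,0,255))
```

```text
7.95 [ 0.52276253 -0.24144898  0.11779877] [ 1.79959200e+02 -1.07160022e-01 -4.52625731e+00] 0.0541470794543046 [ 0.27436861  0.87942651 -0.97303867][ WARN:0@2.418] global loadsave.cpp:1063 imwrite_ Unsupported depth image for selected encoder is fallbacked to CV_8U.
```

View pics/s7c.png

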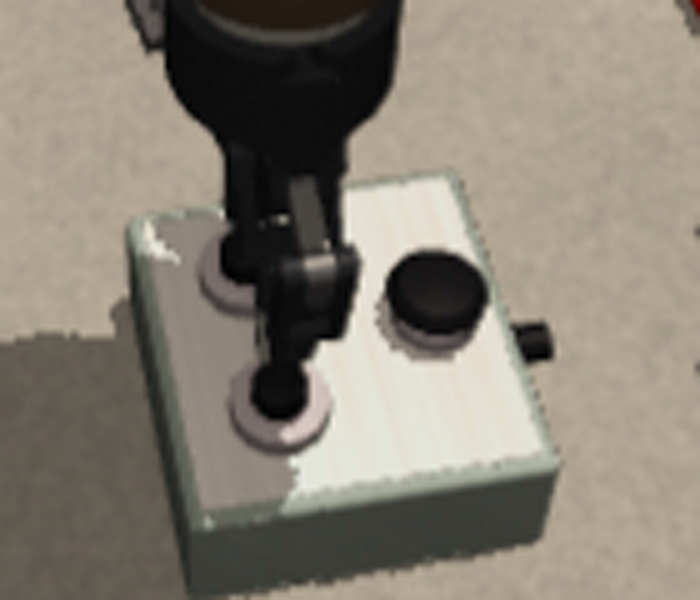

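View pics/w7c.png

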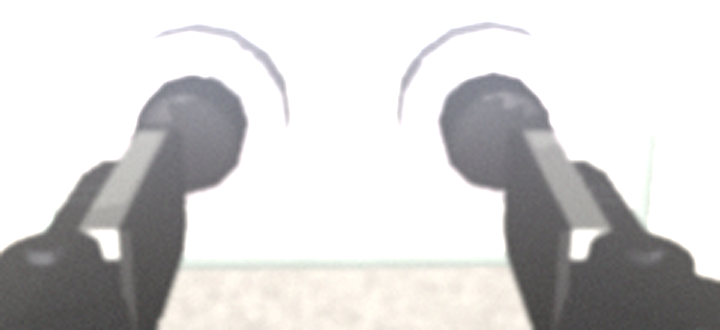

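Both fingertips sit symmetrically over the two caps, about a centimetre or so above them, and the stop is well clear. I'll lower in steps and watch the force.

>>> play_rows:
  commands:
    - {"tx": 0, "ty": 0, "tz": 1.0, "ax": 0, "ay": 0, "az": 0}
    - {"tx": 0, "ty": 0, "tz": 1.8, "ax": 0, "ay": 0, "az": 0}
    - {"tx": 0, "ty": 0, "tz": 2.1, "ax": 0, "ay": 0, "az": 0}
    - {"tx": 0, "ty": 0, "tz": 2.1, "ax": 0, "ay": 0, "az": 0}

```text
time: 8.4
ee_pos: [0.5223, -0.2415, 0.0953]
tcp_rot: [180.0, -0.0, -4.5]
wrist_force: [0.5, -0.6, 4.5]
opening: 0.0541
```

>>> play_rows:
  commands:
    - {"tx": 0, "ty": 0, "tz": 0.2, "ax": 0, "ay": 0, "az": 0}
    - {"tx": 0, "ty": 0, "tz": 0.2, "ax": 0, "ay": 0, "az": 0}

```text
time: 8.6
ee_pos: [0.5224, -0.2415, 0.0939]
tcp_rot: [180.0, -0.0, -4.5]
wrist_force: [-0.7, -0.6, 5.3]
opening: 0.054
```

>>> play_rows:
  commands:
    - {"tx": 0, "ty": 0, "tz": 0.2, "ax": 0, "ay": 0, "az": 0}
    - {"tx": 0, "ty": 0, "tz": 0.2, "ax": 0, "ay": 0, "az": 0}

```text
time: 8.8
ee_pos: [0.5224, -0.2415, 0.0921]
tcp_rot: [180.0, -0.0, -4.5]
wrist_force: [-1.7, 0.2, 6.9]
opening: 0.0539
```

>>> play_rows:
  commands:
    - {"tx": 0, "ty": 0, "tz": 0.2, "ax": 0, "ay": 0, "az": 0}
    - {"tx": 0, "ty": 0, "tz": 0.2, "ax": 0, "ay": 0, "az": 0}

```text
time: 9.0
ee_pos: [0.5224, -0.2415, 0.0911]
tcp_rot: [180.0, -0.1, -4.5]
wrist_force: [-3.9, 1.4, 15.0]
opening: 0.0542
```

>>> play_rows:
  commands:
    - {"tx": 0, "ty": 0, "tz": 0.1, "ax": 0, "ay": 0, "az": 0}
    - {"tx": 0, "ty": 0, "tz": 0.1, "ax": 0, "ay": 0, "az": 0}

```text
time: 9.2
ee_pos: [0.5224, -0.2415, 0.0911]
tcp_rot: [180.0, -0.1, -4.5]
wrist_force: [-5.7, 3.2, 19.9]
opening: 0.0537
```

The travel has bottomed out. I'll hold for 2 s or more, look, then hold again.

>>> play_rows:
  commands:
    - {"tx": 0, "ty": 0, "tz": 0, "ax": 0, "ay": 0, "az": 0}
    - {"tx": 0, "ty": 0, "tz": 0, "ax": 0, "ay": 0, "az": 0}
    - {"tx": 0, "ty": 0, "tz": 0, "ax": 0, "ay": 0, "az": 0}
    - {"tx": 0, "ty": 0, "tz": 0, "ax": 0, "ay": 0, "az": 0}
    - {"tx": 0, "ty": 0, "tz": 0, "ax": 0, "ay": 0, "az": 0}
    - {"tx": 0, "ty": 0, "tz": 0, "ax": 0, "ay": 0, "az": 0}
    - {"tx": 0, "ty": 0, "tz": 0, "ax": 0, "ay": 0, "az": 0}
    - {"tx": 0, "ty": 0, "tz": 0, "ax": 0, "ay": 0, "az": 0}
    - {"tx": 0, "ty": 0, "tz": 0, "ax": 0, "ay": 0, "az": 0}
    - {"tx": 0, "ty": 0, "tz": 0, "ax": 0, "ay": 0, "az": 0}
    - {"tx": 0, "ty": 0, "tz": 0, "ax": 0, "ay": 0, "az": 0}
    - {"tx": 0, "ty": 0, "tz": 0, "ax": 0, "ay": 0, "az": 0}
    - {"tx": 0, "ty": 0, "tz": 0, "ax": 0, "ay": 0, "az": 0}
    - {"tx": 0, "ty": 0, "tz": 0, "ax": 0, "ay": 0, "az": 0}
    - {"tx": 0, "ty": 0, "tz": 0, "ax": 0, "ay": 0, "az": 0}
    - {"tx": 0, "ty": 0, "tz": 0, "ax": 0, "ay": 0, "az": 0}
    - {"tx": 0, "ty": 0, "tz": 0, "ax": 0, "ay": 0, "az": 0}
    - {"tx": 0, "ty": 0, "tz": 0, "ax": 0, "ay": 0, "az": 0}
    - {"tx": 0, "ty": 0, "tz": 0, "ax": 0, "ay": 0, "az": 0}
    - {"tx": 0, "ty": 0, "tz": 0, "ax": 0, "ay": 0, "az": 0}

```text
time: 11.2
ee_pos: [0.5224, -0.2415, 0.0911]
tcp_rot: [180.0, -0.1, -4.5]
wrist_force: [-6.3, 2.1, 20.2]
opening: 0.0541
```

Run:
```python
from h import *
c=snap('wrist','w8');o=bot.get_obs();print(o['time'],o['ee_pos'],o['tcp_rot'],o['opening'],o['wrist_force'],o['torque'])
s=snap('side','s8')
a=cv2.resize(s['pixels'][225:325,300:420,::-1],None,fx=3,fy=3,interpolation=2)
b=cv2.resize(c['pixels'][190:290,200:440,::-1],None,fx=3,fy=3,interpolation=2).clip(0,127)*2
a=np.vstack([cv2.copyMakeBorder(a,0,0,0,b.shape[1]-a.shape[1],0),b]);cv2.imwrite('pics/h8.png',a)
```

```text
11.25 [ 0.52241747 -0.24149998  0.09109128] [ 1.79951275e+02 -1.23294323e-01 -4.54342400e+00] 0.05382246489381495 [-5.60371175  2.58421278 19.31746294] [ 0.61872381  1.34534368 -0.006585  ]
```

View pics/h8.png

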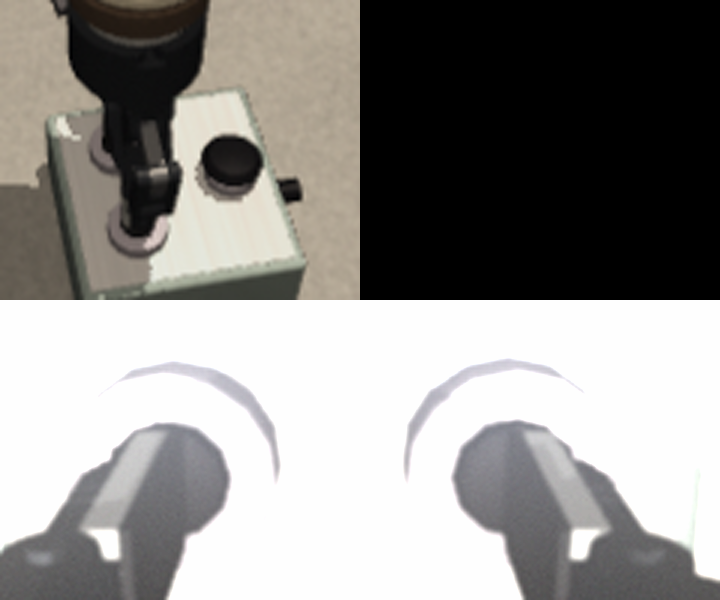

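Both tips rest on their caps, and both caps are down near the collars. I'll hold another 1 s, then release straight up and move clear.

>>> play_rows:
  commands:
    - {"tx": 0, "ty": 0, "tz": 0, "ax": 0, "ay": 0, "az": 0}
    - {"tx": 0, "ty": 0, "tz": 0, "ax": 0, "ay": 0, "az": 0}
    - {"tx": 0, "ty": 0, "tz": 0, "ax": 0, "ay": 0, "az": 0}
    - {"tx": 0, "ty": 0, "tz": 0, "ax": 0, "ay": 0, "az": 0}
    - {"tx": 0, "ty": 0, "tz": 0, "ax": 0, "ay": 0, "az": 0}
    - {"tx": 0, "ty": 0, "tz": 0, "ax": 0, "ay": 0, "az": 0}
    - {"tx": 0, "ty": 0, "tz": 0, "ax": 0, "ay": 0, "az": 0}
    - {"tx": 0, "ty": 0, "tz": 0, "ax": 0, "ay": 0, "az": 0}
    - {"tx": 0, "ty": 0, "tz": -0.4, "ax": 0, "ay": 0, "az": 0}
    - {"tx": 0, "ty": 0, "tz": -0.8, "ax": 0, "ay": 0, "az": 0}
    - {"tx": 0, "ty": 0, "tz": -2, "ax": 0, "ay": 0, "az": 0}
    - {"tx": 0, "ty": 0, "tz": -5, "ax": 0, "ay": 0, "az": 0}
    - {"tx": 0, "ty": 0, "tz": -9, "ax": 0, "ay": 0, "az": 0}
    - {"tx": -2, "ty": 0, "tz": -13, "ax": 0, "ay": 0, "az": 0}
    - {"tx": -6, "ty": 0, "tz": -16, "ax": 0, "ay": 0, "az": 0}
    - {"tx": -6, "ty": 0, "tz": -16, "ax": 0, "ay": 0, "az": 0}
    - {"tx": -6, "ty": 0, "tz": -16, "ax": 0, "ay": 0, "az": 0}
    - {"tx": -6, "ty": 0, "tz": -16, "ax": 0, "ay": 0, "az": 0}

```text
time: 13.1
ee_pos: [0.4625, -0.2365, 0.2473]
tcp_rot: [-180.0, 0.1, -4.5]
wrist_force: [-0.3, -1.3, -0.5]
opening: 0.054
```

Run:
```python
from h import *
c=snap('wrist','w9');o=bot.get_obs();print(o['time'],o['ee_pos'],o['wrist_force'])
s=snap('side','s9')
a=cv2.resize(s['pixels'][150:345,300:420,::-1],None,fx=3,fy=3,interpolation=2)
b=cv2.resize(c['pixels'][:190,:400,::-1],None,fx=1.05,fy=1.05)
h=max(a.shape[0],b.shape[0]);p=lambda x:cv2.copyMakeBorder(x,0,h-x.shape[0],0,0,0)
cv2.imwrite('pics/h9.png',np.hstack([p(a),p(b)]))
for n,d in (('side0',0),('s9',0)):
    k=dict(np.load('pics/%s.npz'%n))
    print(n,[round(float(np.median(np.array([dep(k,u+i,v+j)[2] for i in(-1,0,1) for j in (-1,0,1)]))),4) for u,v in((339,269),(346,295),(377,277))])
```

```text
13.15 [ 0.46256471 -0.23644608  0.24685787] [ 0.54356407 -0.51922405  0.21943144]
side0 [0.0843, 0.083, 0.0854]
s9 [0.0839, 0.0841, 0.0861]
```

View pics/h9.png

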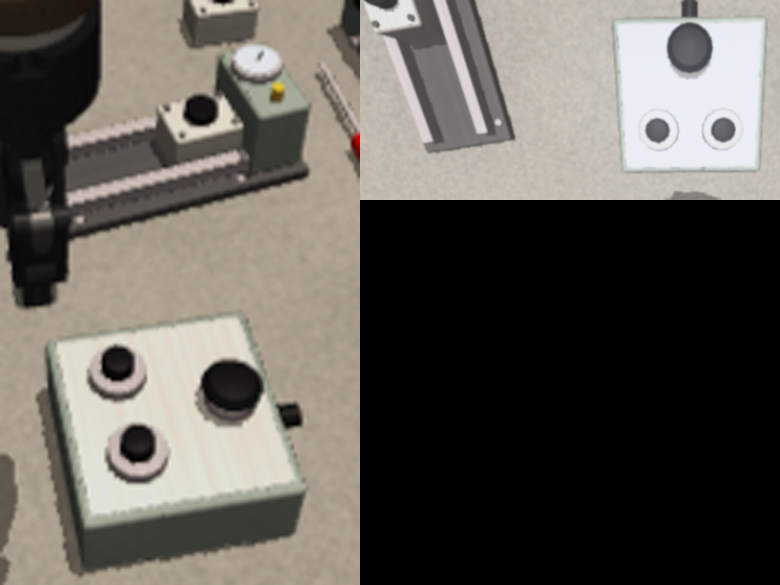

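Both caps are up again (tops at 84 mm) and the stop is up (86 mm). The housing is flat against the head, and the arm is clear of everything.

```bash
python3 -c "
from workcell import job
print(job.job_done())"
```

```text
the job is handed in; nothing more can be done
None
```

The job is done and handed in at about 13 s of the 53 s allowed; the hand-in reports no verdict.

- **Housing:** I pushed it along the channel with closed fingertips until the tool stopped moving and the force rose to about 12 N. I held it there briefly and backed straight off. The last pictures show it flat against the end stop.
- **Start buttons:** I pressed both together, one fingertip on each, until they bottomed out at about 20 N in total. I held them down for about 3 s and released them straight up.
- **Last checks:** Camera depth put both start caps back up at 84 mm and the stop button up at 86 mm. The arm was clear, with no force on the wrist. I saw nothing else disturbed in the pictures.
- **Corrections:** My first move call was refused for missing keys and moved nothing. The end stop was about 4 mm farther than I first estimated, so I finished the push by force.

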